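# Put the battery tray away

## Task

The customer is served, so put the battery tray away: stand the loupe upright on the floor of the tray and press each of the battery box's three lids down until it is fully home. Then, with all the lids home, push the tray in until it is fully shut. Leave the battery tester, the watch and the screwdriver stand where they are.

Things in the scene. Friction and masses are not known exactly. Their poses are not given: they have to be found in the camera images.
- riser: Fixed aluminium bridge, open to the robot, 250 deep (x), 450 wide (y), 100 mm high; roof 12 mm thick, 88 mm clear below. Origin: on the ledge, middle of its front edge; x points into it, away from the robot. Steel runners 12 mm wide, 10 mm high stick out 180 mm in front at y = +208 and -208 mm. The tray slides under it along its x.
- tray (a joint): How far the smoke-acrylic tray is pulled out towards the robot, along the riser's -x: 0 = fully shut (stop), 0.17 m = fully out (stop). It starts almost fully out. It stays where it is left; it takes about 3 N to move.
- tray_front (a point): Middle of the outer face of the tray's flat front panel (robot side), 32 mm above the ledge. Panel 400 mm wide, spanning 10 to 55 mm above the ledge; a 140 mm aluminium finger strip on its upper edge rises to 59 mm and is 5 mm proud. Site x points in the shutting direction, square to the panel. When shut this point is 15 mm in front of the riser's front edge.
- tray_floor (a point): Centre of the tray's inner floor, 15 mm above the ledge, axes as tray_front, 120 mm behind the panel's outer face. Open-topped tray, inside 230 (x) by 390 mm (y), walls 5 mm thick; sides and rear 30 mm, front 40 mm above the floor. At the start its rear is under the riser; 130 to 150 mm behind the front panel lies in the open, with the battery box.
- cell_box: Loose grey battery box in the tray, 0.5 kg, 96 (x) by 186 (y) by 40 mm high, 45 mm with lids shut. Origin: centre of underside. Three bays side by side along its y, each with a flip lid hinged along the rear (+x) top edge, so the lids rise on the robot's side. On its roomier side (+y or -y) at least 85 mm of tray floor is free.
- lid_left (a joint): Opening angle of the lid at the box's +y end (rad): 0 = fully home, flat on the box; larger = front edge higher. The lid stays at any angle it is left at (tight hinge, 0.2 N m: about 3 N of downward push near its front part, more near the hinge).
- lid_mid (a joint): The same for the middle lid.
- lid_right (a joint): The same for the lid at the box's -y end.
- lid_left_top (a point): Point on the left lid's upper face, on its centre line, 62 mm from its hinge; moves with the lid. Each lid: 90 mm long from the hinge plus a 7 mm thumb tab at its front edge, 58 mm wide, 5 mm thick, white frame round a clear window; hinge line at box x = +44 mm, 40 mm above the underside.
- lid_mid_top (a point): The same point on the middle lid.
- lid_right_top (a point): The same point on the right lid.
- loupe: Loose stainless stand loupe, 0.11 kg, 58 mm high, standing on its broad rim (56 mm across, up to 10 mm high) on the ledge to the left or right of the tray; it tapers to a plain round barrel 36 mm across from 26 mm up to its top. Origin: centre of its underside; z up through the lens.
- tester: Chrome battery tester, 115 x 70 x 33 mm, lying on the ledge on the other side of the tray from the loupe. Origin: centre of its underside. Leave it alone.
- watch: Rose-gold ladies' watch on a cream cushion, 58 x 78 x 53 mm, standing on the riser's roof. Origin: centre of its underside. Leave it alone.
- driver_stand: Matte green screwdriver stand with five screwdrivers, 65 mm (x) by 130 mm (y) by 126 mm high, standing on the riser's roof beside the watch. Origin: centre of its underside. Leave it alone.

How it is judged:
By the outcome, as a careful person would: the job done as asked, in the order asked, and still so for the second after the job is handed in, with the robot touching nothing.
It also fails if it takes over 61 s, if anything falls off the work surface, if the arm or the gripper's body presses on something with over 40 N, if the wrist force passes 120 N, or if a joint passes its speed limit or range.

## Robot

A 6-joint arm with a two-finger parallel gripper is mounted at the origin on the work surface. World frame = base frame: x ahead of the robot, y to its left, z up, the work surface at z = 0. Lengths are in mm, angles in rad, forces in N, time in s.
With the tool pointing down it reaches from about 275 to 750 mm from the base axis. Payload 10.2 kg.
Tool frame: the origin (TCP) lies between the finger pads; the fingertips stand 11 mm ahead of it and the grasp point (between the pads) lies 8 mm behind it; z points along the fingers, y is the line along which they close (so a half turn about z gives the same grasp; the last joint's range is limited). The gripper opens to 85 mm and grips with 20 to 120 N. Pads are 22 mm wide; open, the fingers measure 114 mm over their backs; the gripper's body (76 mm by 85 mm) begins 54 mm behind the grasp point. The pads swing forward as they close: fully open they stand 13 mm farther back than shut.
Start: joints at [1.096, 0.313, 1.498, -0, 1.331, -0.223], TCP at [130.815, 508.447, 242.294] pointing down, gripper open.
Joint ranges: [-2.94, 2.94], [-0.97, 2.17], [0.19, 2.56], [-1.23, 4.37], [0.02, 3.11], [-2.88, 2.88]. Speed limits (rad/s): [2.39, 2.39, 3.01, 3.14, 3.14, 3.14].

## Interface

Orientations are given as a unit quaternion [w, x, y, z].
In Python, from rig import sense, eyes, finish_job gives the robot as it stands.
- The arm moves only by the shell command python3 -m jog 'ROWS' [FORCE]. ROWS is JSON, a list of rows, each a list of 7 numbers: the shift along the tool's x, y, z in m, then the turn, a rotation vector about the tool's x, y, z in rad, then the finger opening in m, from 0 to 0.0854. In form: [[dx, dy, dz, rx, ry, rz, gripper], ...]. A call has 1 to 5 rows; each row shifts and turns the commanded pose from where the row before left it, along the tool's axes as they then stand; what a row does not reach is not made up. A row lasts 1/10 s, in which the tool goes at most 50 mm and 8.59 degrees, less where a joint would pass 70% of its speed; a pose out of reach is approached as far as the arm can. A call is refused whole if a number of a shift passes 0.05 or a number of a turn 0.15, either way. A call with a gripper value outside its range is refused whole. The fingers move at their own pace and stop on an object; FORCE is the grip in N (left out, the last holds). Time passes only in rows, so rows that do not move let the fingers close. It gives the time, the measured TCP pose, the force, the opening and the grip force at its end, in the units of the state.
- sense(): the state, without advancing time (a new reading comes with each control period).
- eyes.capture(name): name is "scene" or "top"; returns the picture (420x560x3 uint8, red, green, blue); there is no depth.
- eyes.calibration(name): a dict with "fx", "fy", "cx", "cy" (pixels), "cam_to_world" (4x4, takes a point from camera to world coordinates). Camera axes: x right, y down, z forward; pixel columns grow to the right and rows downward; lengths in mm; the calibration is good to about 2 mm. A picture is of the moment at which its call begins. calibration takes no time and is no camera call.
- finish_job(): hands the job in; it is judged then, once.
The state is a dict: "time_s": time; "joints": joint angles; "dq": joint speeds; "tau": joint torques, N m; "eef_pos": TCP position; "ee_rot": TCP orientation; "force": force on the tool from outside, world axes, zero at the start; "wrist_torque": the same for the moment, N m; "grip_width": opening from 0.0 (shut) to 1.0 (fully open); "grip_force": force on a finger pad.
Only numpy, scipy, OpenCV 4.12 (cv2) and the standard library are available. Lean on these libraries where they do the work, as an engineer would, in place of code of your own. Each camera call takes 0.05 s, during which the arm holds its last target. There are 200 camera calls.

## Working session

There is one attempt and no reset: what is moved stays moved. The work goes in short steps, Python scripts to look and compute and a shell command to move; the robot and the scene stay as the last step left them, time stands still between calls to the robot, and variables do not carry over. Pictures are saved under pics/ and viewed, at most 10 in all, crops included, and the job is handed in when it is done.

```bash
ls; mkdir -p pics; python3 - <<'E'
from rig import sense, eyes
import cv2, numpy as np
s=sense(); print(s)
for n in("scene","top"):
    im=eyes.capture(n); cv2.imwrite(f"pics/{n}0.png",im[:,:,::-1]); c=eyes.calibration(n); print(n,c["fx"],c["fy"],c["cx"],c["cy"],np.round(c["cam_to_world"],3).tolist())
E
```

```text
pics
{'time_s': 0.0, 'joints': array([ 1.09560196e+00,  3.13477061e-01,  1.49842955e+00, -2.55694597e-05,
        1.33098866e+00, -2.23409987e-01]), 'dq': array([-6.94211769e-04,  4.31523887e-04, -3.28887164e-04, -2.71991568e-05,
       -1.19551853e-04,  1.33814485e-04]), 'tau': array([-1.11493631e-03, -4.12267363e+01, -2.59747857e+01, -1.84453438e-04,
        4.16890369e-03, -2.56121012e-05]), 'eef_pos': array([130.70582225, 508.22362714, 241.72405208]), 'ee_rot': array([-2.11238518e-04,  1.25556867e-01,  9.92086210e-01, -6.16227596e-04]), 'force': array([ 0.95362714,  0.09832403, -0.4560035 ]), 'wrist_torque': array([-0.02146773, -0.02425016, -0.00717576]), 'grip_force': 0.0, 'grip_width': 0.998214323437717}
scene 395.01959989584725 395.01959989584725 274.10370150068354 209.99842714082885 [[-0.604, 0.667, -0.437, 1057.897], [0.797, 0.494, -0.348, 306.46], [-0.016, -0.558, -0.83, 899.201], [0.0, 0.0, 0.0, 1.0]]
top 422.0450415938625 422.0450415938625 277.9391842419764 201.180588932819 [[0.006, -0.988, 0.153, 487.159], [-1.0, -0.007, -0.004, 3.949], [0.005, -0.153, -0.988, 1037.709], [0.0, 0.0, 0.0, 1.0]]
```

View pics/scene0.png

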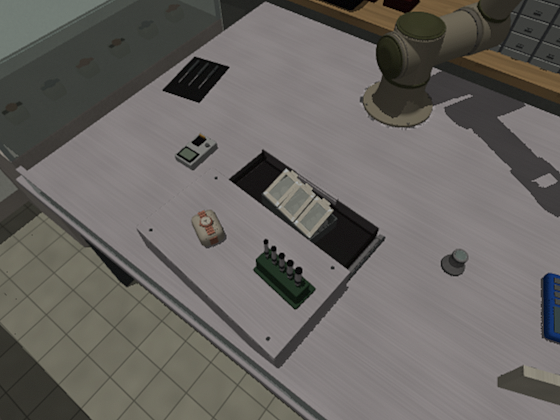

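View pics/top0.png

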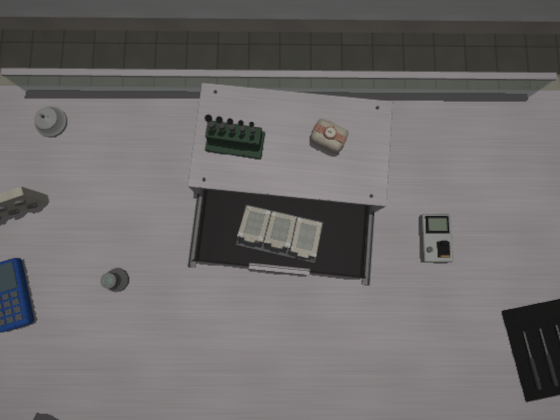

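The scene and top pictures show the loupe at top px (115,280), the box at (280,235) with its lids ajar, the tester on the right at (436,238), and the watch and driver stand on the roof. Next I'll zoom in on the tray.

```bash
cat > h.py <<'E'
from rig import sense, eyes
import cv2, numpy as np
def ray(n,u,v):
    c=eyes.calibration(n); M=np.array(c["cam_to_world"])
    return M[:3,3], M[:3,:3]@np.array([(u-c["cx"])/c["fx"],(v-c["cy"])/c["fy"],1])
def onz(n,u,v,z):
    o,d=ray(n,u,v); return np.round(o+d*(z-o[2])/d[2],1)
def tri(ut,us):
    (a,d),(b,e)=ray("top",*ut),ray("scene",*us)
    k=np.linalg.lstsq(np.c_[d,-e],b-a,rcond=None)[0]
    p,q=a+d*k[0],b+e*k[1]; return np.round((p+q)/2,1),np.round(np.linalg.norm(p-q),1)
def proj(n,p):
    c=eyes.calibration(n); M=np.linalg.inv(np.array(c["cam_to_world"])); q=M[:3,:3]@np.array(p)+M[:3,3]
    return q[0]/q[2]*c["fx"]+c["cx"],q[1]/q[2]*c["fy"]+c["cy"]
def crop(n,u0,v0,w,h,k,f):
    im=eyes.capture(n)[v0:v0+h,u0:u0+w,::-1]
    im=cv2.resize(np.clip(im.astype(float)*1.6,0,255).astype(np.uint8),None,fx=k,fy=k,interpolation=cv2.INTER_CUBIC)
    for i in range(0,w,20): cv2.putText(im,str(u0+i),(i*k,8),0,.3,(0,255,255)); cv2.line(im,(i*k,10),(i*k,14),(0,255,255))
    for i in range(0,h,20): cv2.putText(im,str(v0+i),(0,i*k+4),0,.3,(0,255,255))
    cv2.imwrite("pics/"+f,im)
E
python3 - <<'E'
from h import *
crop("top",90,180,300,110,2,"t1.png") if 0 else crop("top",185,180,200,110,4,"t1.png")
crop("scene",220,140,180,135,4,"s1.png")
E
```

```text
(no output)
```

View pics/t1.png

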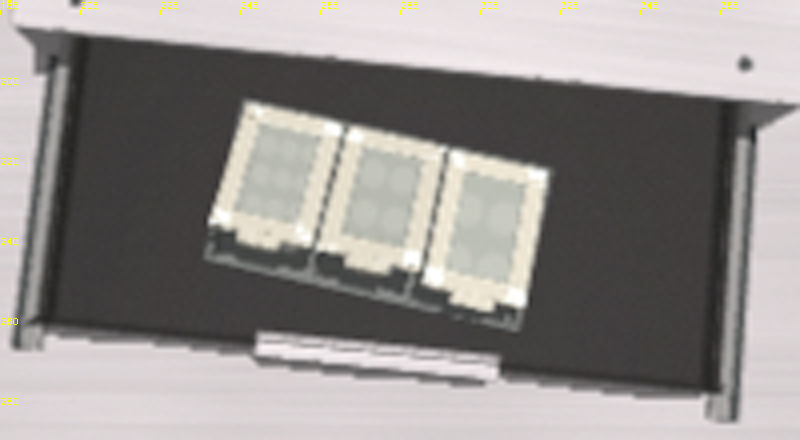

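View pics/s1.png

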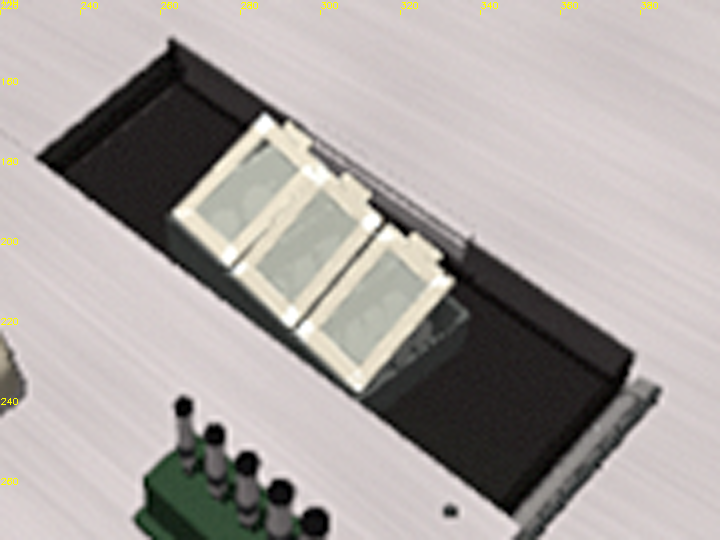

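Zoomed: hinge corners of the left lid are at top px (246,205)/(271,212), of the right lid at (297,218)/(322,222). The lids are partly raised. The box is yawed relative to the tray, with more free floor on the right in the image (-y).

```bash
python3 - <<'E'
from h import *
T=lambda x,y:(185+x/4,180+y/4); S=lambda x,y:(220+x/4,140+y/4)
print("hinge ends z58:",onz("top",*T(245,101),58),onz("top",*T(550,170),58), "scene",onz("scene",*S(360,390),58),onz("scene",*S(172,214),58))
for n,t,s in [("Lfront L",(212,215),(455,282)),("Lfront R",(307,240),(387,228)),("Mfront L",(322,250),(382,218)),("Mfront R",(415,262),(314,167)),("Rfront L",(425,275),(314,170)),("Rfront R",(520,305),(264,115))]:
    print(n,tri(T(*t),S(*s)))
print("runner ends z10",onz("top",*T(28,335),10),onz("top",*T(722,410),10))
print("strip ends top z59",onz("top",*T(257,335),59),onz("top",*T(499,358),59), "scene", onz("scene",*S(470,238),59))
print("roof front edge",onz("top",*T(15,25),100),onz("top",*T(798,105),100))
print("tray inner front floor corners",onz("top",*T(48,318),15),onz("top",*T(706,385),15),"top",onz("top",*T(40,335),55),onz("top",*T(715,395),55))
print("box front bottom-ish top edge z55",onz("top",*T(207,258),55),onz("top",*T(520,328),55))
t=eyes.capture("top");s=eyes.capture("scene")
cv2.imwrite("pics/l.png",np.hstack([cv2.resize(t[255:305,90:140,::-1],None,fx=8,fy=8),cv2.resize(s[240:290,430:480,::-1],None,fx=8,fy=8)]))
E
```

```text
hinge ends z58: [629.  74.  58.] [ 589.6 -104.4   58. ] scene [627.4  73.7  58. ] [ 590.6 -101.2   58. ]
Lfront L (array([557.5,  89.3, 107.1]), np.float64(3.8))
Lfront R (array([545.2,  35. , 103.8]), np.float64(0.5))
Mfront L (array([539.7,  27.1, 101.9]), np.float64(0.4))
Mfront R (array([534.2, -26.1, 106.9]), np.float64(4.0))
Rfront L (array([527.3, -31.3,  92.8]), np.float64(2.3))
Rfront R (array([510.9, -83.7,  94.9]), np.float64(1.6))
runner ends z10 [492.8 205.5  10. ] [ 451.  -211.3   10. ]
strip ends top z59 [493.4  64.7  59. ] [481.2 -74.   59. ] scene [491.1  67.2  59. ]
roof front edge [665.4 201.6 100. ] [ 622.8 -239.5  100. ]
tray inner front floor corners [503.  192.9  15. ] [ 465.8 -201.1   15. ] top [492.6 189.7  55. ] [ 461.  -198.1   55. ]
box front bottom-ish top edge z55 [537.4  94.7  55. ] [498.3 -86.5  55. ]
```

View pics/l.png

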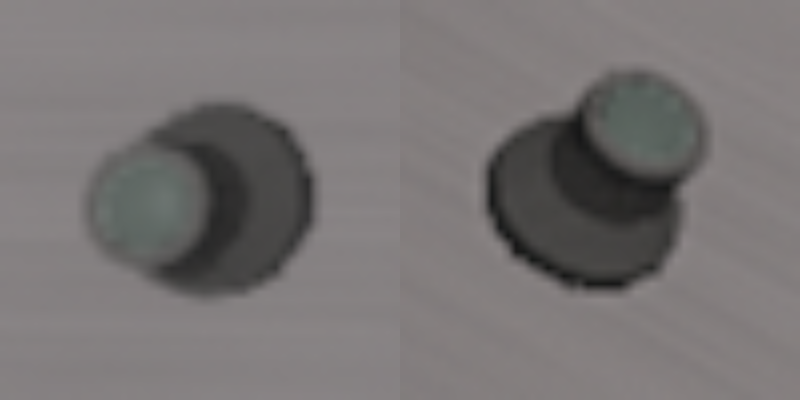

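The loupe top centre is at top px (108.5,280.4) and scene px (460.6,255.9).

```bash
cat >> h.py <<'E'
from scipy.spatial.transform import Rotation as R
def go(*p):
    s=sense(); w,x,y,z=s["ee_rot"]; r=R.from_quat([x,y,z,w])
    print("t",round(s["time_s"],2),"pos",np.round(s["eef_pos"],1),"F",np.round(s["force"],1),"g",round(s["grip_width"],3),round(s["grip_force"],1),"xt",np.round(r.as_matrix()[:,0],3),"zt",np.round(r.as_matrix()[:,2],3))
    q=s["eef_pos"]
    for a in p:
        a=np.array(a,float); print("  to",a,"tool shift mm",np.round(r.inv().apply(a-q),1)); q=a
E
python3 - <<'E'
from h import *
p,e=tri((108.5,280.4),(460.6,255.9)); print(p,e,onz("top",108.5,280.4,58),onz("scene",460.6,255.9,58), "rim", onz("top",90+220/8,255+200/8,8))
x,y=onz("top",108.5,280.4,58)[:2]
go((x,y,140),(x,y,47))
E
```

```text
[453.6 387.   52.7] 0.6 [453.9 384.7  58. ] [457.2 386.8  58. ] rim [453.3 382.7   8. ]
t 0.3 pos [130.8 508.4 242.1] F [-0.1 -0.3  0.1] g 0.998 0.0 xt [-0.968  0.249  0.   ] zt [-0. -0. -1.]
  to [453.9 384.7 140. ] tool shift mm [-343.7  -39.2  102.1]
  to [453.9 384.7  47. ] tool shift mm [-0.  0. 93.]
```

```bash
R='[-0.043,-0.005,0.013,0,0,0,0.085]'; 
python3 -m jog '[[-0.035,-0.004,0.01,0,0,0,0.085],[-0.035,-0.004,0.01,0,0,0,0.085],[-0.035,-0.004,0.01,0,0,0,0.085],[-0.035,-0.004,0.01,0,0,0,0.085],[-0.035,-0.004,0.01,0,0,0,0.085]]' 30
python3 -m jog '[[-0.035,-0.004,0.01,0,0,0,0.085],[-0.035,-0.004,0.01,0,0,0,0.085],[-0.035,-0.004,0.01,0,0,0,0.085],[-0.035,-0.004,0.01,0,0,0,0.085],[-0.028,-0.004,0.01,0,0,0,0.085]]'
python3 -m jog '[[0,0,0,0,0,0,0.085],[0,0,0,0,0,0,0.085]]'
python3 -c "
from h import *
go((454.5,385,38))"
```

```text
time_s: 0.8
eef_pos: [296.6, 444.8, 191.9]
ee_rot: [-0.0, 0.126, 0.992, 0.0]
force: [1.0, 0.7, 0.6]
grip_width: 0.996
grip_force: 0.0
time_s: 1.3
eef_pos: [454.7, 383.3, 141.8]
ee_rot: [0.0, 0.126, 0.992, 0.0]
force: [-1.1, 0.5, -0.3]
grip_width: 0.999
grip_force: 0.0
time_s: 1.5
eef_pos: [452.9, 384.1, 142.0]
ee_rot: [-0.0, 0.126, 0.992, -0.0]
force: [-0.7, 0.0, 0.4]
grip_width: 0.993
grip_force: 0.0
t 1.5 pos [452.9 384.1 142. ] F [-0.7  0.   0.4] g 0.993 0.0 xt [-0.968  0.25   0.001] zt [-0.001 -0.    -1.   ]
  to [454.5 385.   38. ] tool shift mm [ -1.4   1.3 104. ]
```

```bash

python3 -m jog '[[-0.001,0.001,0.026,0,0,0,0.085],[0,0,0.026,0,0,0,0.085],[0,0,0.026,0,0,0,0.085],[0,0,0.026,0,0,0,0.085],[0,0,0,0,0,0,0.085]]' 30 >/dev/null
python3 -m jog '[[0,0,0,0,0,0,0.02],[0,0,0,0,0,0,0.02],[0,0,0,0,0,0,0.02],[0,0,0,0,0,0,0.02],[0,0,0,0,0,0,0.02]]'
python3 -m jog '[[0,0,0,0,0,0,0.02],[0,0,0,0,0,0,0.02],[0,0,0,0,0,0,0.02],[0,0,0,0,0,0,0.02],[0,0,0,0,0,0,0.02]]'
python3 -m jog '[[0,0,-0.025,0,0,0,0.02],[0,0,-0.025,0,0,0,0.02],[0,0,-0.03,0,0,0,0.02],[0,0,-0.03,0,0,0,0.02],[0,0,0,0,0,0,0.02]]'
python3 -c "
from h import *
go((540,-156,150),(540,-156,53))"
```

```text
time_s: 2.5
eef_pos: [454.7, 385.3, 39.8]
ee_rot: [0.001, 0.126, 0.992, 0.001]
force: [-1.5, 0.0, 6.4]
grip_width: 0.411
grip_force: 29.8
time_s: 3.0
eef_pos: [454.7, 385.3, 39.8]
ee_rot: [0.001, 0.126, 0.992, 0.001]
force: [-1.8, -1.1, 6.7]
grip_width: 0.415
grip_force: 29.8
time_s: 3.5
eef_pos: [455.8, 385.9, 153.0]
ee_rot: [0.003, 0.126, 0.992, 0.002]
force: [0.4, 0.2, -1.1]
grip_width: 0.412
grip_force: 30.5
t 3.5 pos [455.8 385.9 153. ] F [ 0.4  0.2 -1.1] g 0.412 30.5 xt [-0.968  0.249 -0.006] zt [ 0.007  0.004 -1.   ]
  to [ 540. -156.  150.] tool shift mm [-216.5 -503.8    1.5]
  to [ 540. -156.   53.] tool shift mm [ 0.6 -0.5 97. ]
```

```bash

python3 -m jog '[[-0.0155,-0.036,-0.008,0,0,0,0.02],[-0.0155,-0.036,-0.008,0,0,0,0.02],[-0.0155,-0.036,-0.008,0,0,0,0.02],[-0.0155,-0.036,-0.008,0,0,0,0.02],[-0.0155,-0.036,-0.008,0,0,0,0.02]]'>/dev/null
python3 -m jog '[[-0.0155,-0.036,0,0,0,0,0.02],[-0.0155,-0.036,0,0,0,0,0.02],[-0.0155,-0.036,0,0,0,0,0.02],[-0.0155,-0.036,0,0,0,0,0.02],[-0.0155,-0.036,0,0,0,0,0.02]]'
python3 -m jog '[[-0.0155,-0.036,0,0,0,0,0.02],[-0.0155,-0.036,0,0,0,0,0.02],[-0.0155,-0.036,0,0,0,0,0.02],[-0.0155,-0.036,0,0,0,0,0.02],[0,0,0,0,0,0,0.02]]'
python3 -c "
from h import *
go((540,-156,150),(540,-156,56))
crop('top',280,170,120,120,4,'t2.png')"
```

```text
time_s: 4.5
eef_pos: [514.5, -3.9, 188.1]
ee_rot: [-0.0, 0.126, 0.992, 0.0]
force: [0.7, -0.3, -0.6]
grip_width: 0.412
grip_force: 30.6
time_s: 5.0
eef_pos: [538.8, -161.2, 187.6]
ee_rot: [-0.0, 0.128, 0.992, -0.0]
force: [-0.6, 1.1, -1.2]
grip_width: 0.414
grip_force: 30.6
t 5.0 pos [ 538.8 -161.2  187.6] F [-0.6  1.1 -1.2] g 0.414 30.6 xt [-0.967  0.253  0.   ] zt [-0.    -0.001 -1.   ]
  to [ 540. -156.  150.] tool shift mm [ 0.1  5.4 37.6]
  to [ 540. -156.   56.] tool shift mm [-0.   0.1 94. ]
```

View pics/t2.png

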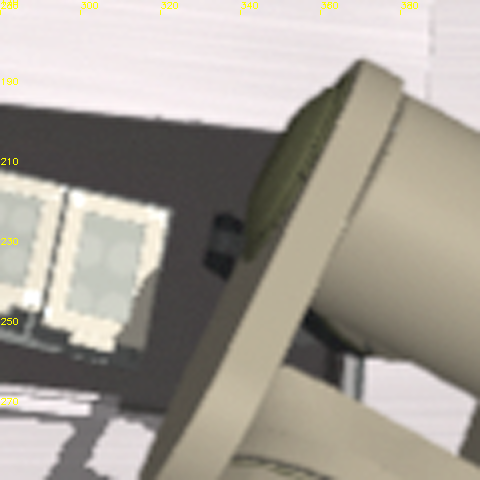

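The arm hides the loupe here, but a gripper finger at px (335,230) is clear of the right lid at px (322,224). Lowering now.

```bash

python3 -m jog '[[0,0.005,0.03,0,0,0,0.02],[0,0,0.03,0,0,0,0.02],[0,0,0.03,0,0,0,0.02],[0,0,0.025,0,0,0,0.02],[0,0,0.012,0,0,0,0.02]]'
python3 -m jog '[[0,0,0.003,0,0,0,0.02],[0,0,0.002,0,0,0,0.02],[0,0,0,0,0,0,0.02]]'
```

```text
time_s: 5.55
eef_pos: [539.0, -150.8, 59.1]
ee_rot: [-0.002, 0.125, 0.992, 0.001]
force: [0.2, -0.7, -0.6]
grip_width: 0.415
grip_force: 30.6
time_s: 5.85
eef_pos: [540.6, -152.4, 57.2]
ee_rot: [0.001, 0.125, 0.992, -0.0]
force: [-0.6, -0.4, 0.0]
grip_width: 0.413
grip_force: 30.6
```

```bash

python3 -m jog '[[0,-0.004,0.001,0,0,0,0.02],[0,0,0.001,0,0,0,0.02],[0,0,0,0,0,0,0.02]]'
python3 -m jog '[[0,0,0.001,0,0,0,0.02],[0,0,0.001,0,0,0,0.02],[0,0,0,0,0,0,0.02]]'
```

```text
time_s: 6.15
eef_pos: [539.3, -156.7, 54.8]
ee_rot: [0.0, 0.126, 0.992, -0.0]
force: [-0.9, -0.5, 1.2]
grip_width: 0.412
grip_force: 30.8
time_s: 6.45
eef_pos: [540.5, -156.9, 54.7]
ee_rot: [0.002, 0.126, 0.992, -0.001]
force: [-1.2, 0.2, 15.5]
grip_width: 0.409
grip_force: 32.1
```

```bash

python3 -m jog '[[0,0,-0.002,0,0,0,0.02],[0,0,0,0,0,0,0.055],[0,0,0,0,0,0,0.055],[0,0,0,0,0,0,0.055],[0,0,0,0,0,0,0.055]]'
python3 -m jog '[[0,0,-0.015,0,0,0,0.055],[0,0,-0.03,0,0,0,0.055],[0,0,-0.03,0,0,0,0.055],[0,0,-0.03,0,0,0,0.055],[0,0,-0.03,0,0,0,0.055]]'
python3 - <<'E'
from h import *
# hinge mid ~ box: rear mid at z58 (609,-15); yhat=(.216,.976) xhat=(.976,-.216)
c=np.array([564,-5]);X=np.array([.976,-.216]);Y=np.array([.216,.976])
for k in(60,0,-60): print(k,np.round(c+X*(44-75)+Y*k,1))
p=c+X*(44-75)-Y*60
go((p[0],p[1],170))
E
```

```text
time_s: 6.95
eef_pos: [539.0, -156.2, 54.1]
ee_rot: [-0.0, 0.126, 0.992, 0.0]
force: [-0.1, -0.6, 0.2]
grip_width: 0.642
grip_force: 0.0
time_s: 7.45
eef_pos: [538.9, -156.1, 190.4]
ee_rot: [-0.0, 0.126, 0.992, 0.0]
force: [0.1, -1.0, 0.7]
grip_width: 0.644
grip_force: 0.0
60 [546.7  60.3]
0 [533.7   1.7]
-60 [520.8 -56.9]
t 7.45 pos [ 538.9 -156.1  190.4] F [ 0.1 -1.   0.7] g 0.644 0.0 xt [-0.968  0.249  0.   ] zt [-0.  0. -1.]
  to [520.784 -56.864 170.   ] tool shift mm [42.3 91.6 20.5]
```

```bash

python3 -m jog '[[0.018,0.046,0,0,0,0,0],[0.019,0.045,0,0,0,0,0],[0,0,0.02,0,0,0,0],[0,0,0,0,0,0,0],[0,0,0,0,0,0,0]]'
python3 -m jog '[[0,0,0,0,0,0,0],[0,0,0.02,0,0,0,0],[0,0,0.02,0,0,0,0],[0,0,0.015,0,0,0,0],[0,0,0.01,0,0,0,0]]'
python3 -m jog '[[0,0,0.01,0,0,0,0],[0,0,0.01,0,0,0,0],[0,0,0.01,0,0,0,0],[0,0,0.003,0,0,0,0],[0,0,0,0,0,0,0]]'
```

```text
time_s: 7.95
eef_pos: [526.0, -59.3, 169.4]
ee_rot: [-0.0, 0.126, 0.992, -0.0]
force: [0.1, -0.7, 0.1]
grip_width: -0.001
grip_force: 0.0
time_s: 8.45
eef_pos: [526.0, -59.6, 103.9]
ee_rot: [-0.0, 0.126, 0.992, -0.0]
force: [0.0, -0.1, 2.1]
grip_width: -0.0
grip_force: 1.2
time_s: 8.95
eef_pos: [526.0, -58.9, 71.1]
ee_rot: [-0.0, 0.126, 0.992, -0.0]
force: [0.4, 1.3, 0.5]
grip_width: -0.0
grip_force: 0.0
```

```bash

python3 -m jog '[[0,0,0.001,0,0,0,0],[0,0,0.001,0,0,0,0],[0,0,0,0,0,0,0]]'
python3 -m jog '[[0,0,0.001,0,0,0,0],[0,0,0.001,0,0,0,0],[0,0,0,0,0,0,0]]'
```

```text
time_s: 9.25
eef_pos: [526.7, -59.0, 70.5]
ee_rot: [0.001, 0.126, 0.992, -0.0]
force: [-1.6, 0.8, 9.7]
grip_width: -0.006
grip_force: 4.9
time_s: 9.55
eef_pos: [527.9, -59.2, 69.9]
ee_rot: [0.003, 0.126, 0.992, -0.0]
force: [-1.3, 1.1, 20.1]
grip_width: 0.002
grip_force: 10.1
```

```bash

python3 -m jog '[[0,0,-0.01,0,0,0,0],[0,0,-0.025,0,0,0,0],[0,0,-0.03,0,0,0,0],[0.001,0.03,0,0,0,0,0],[0.001,0.03,0,0,0,0,0]]'
python3 -m jog '[[0,0,0.02,0,0,0,0],[0,0,0.015,0,0,0,0],[0,0,0.01,0,0,0,0],[0,0,0.01,0,0,0,0],[0,0,0.006,0,0,0,0]]'
python3 -m jog '[[0,0,0.003,0,0,0,0],[0,0,0.001,0,0,0,0],[0,0,0.001,0,0,0,0],[0,0,0,0,0,0,0]]'
```

```text
time_s: 10.05
eef_pos: [539.4, 0.0, 133.3]
ee_rot: [0.001, 0.126, 0.992, -0.0]
force: [0.4, 0.2, -0.4]
grip_width: -0.001
grip_force: 0.0
time_s: 10.55
eef_pos: [538.7, -0.3, 70.7]
ee_rot: [-0.0, 0.126, 0.992, 0.0]
force: [-3.5, 1.5, 9.0]
grip_width: -0.004
grip_force: 4.8
time_s: 10.95
eef_pos: [541.6, -0.7, 69.7]
ee_rot: [0.004, 0.126, 0.992, -0.0]
force: [-1.7, 2.4, 23.6]
grip_width: -0.001
grip_force: 11.9
```

Middle lid is home. Left lid next.

```bash

python3 -m jog '[[0,0,-0.01,0,0,0,0],[0,0,-0.025,0,0,0,0],[0,0,-0.03,0,0,0,0],[0.001,0.03,0,0,0,0,0],[0.001,0.03,0,0,0,0,0]]'
python3 -m jog '[[0,0,0.02,0,0,0,0],[0,0,0.015,0,0,0,0],[0,0,0.01,0,0,0,0],[0,0,0.01,0,0,0,0],[0,0,0.005,0,0,0,0]]'
python3 -m jog '[[0,0,0.003,0,0,0,0],[0,0,0.001,0,0,0,0],[0,0,0.001,0,0,0,0],[0,0,0,0,0,0,0]]'
python3 -m jog '[[0,0,-0.015,0,0,0,0],[0,0,-0.03,0,0,0,0],[0,0,-0.03,0,0,0,0],[0.04,0,-0.02,0,0,0,0],[0.04,0,0,0,0,0,0]]'
python3 -m jog '[[0.045,0,0,0,0,0,0],[0.045,0,0,0,0,0,0],[0.02,0,0,0,0,0,0],[0,0,0,0,0,0,0]]'
python3 -c "
from h import *
crop('top',185,180,200,110,4,'t3.png');crop('scene',220,140,180,135,4,'s3.png');go()"
```

```text
time_s: 11.45
eef_pos: [552.7, 58.4, 132.3]
ee_rot: [0.001, 0.127, 0.992, -0.0]
force: [1.6, 0.5, -0.1]
grip_width: 0.001
grip_force: 0.0
time_s: 11.95
eef_pos: [551.8, 58.1, 70.6]
ee_rot: [-0.0, 0.126, 0.992, 0.0]
force: [-3.7, 1.4, 9.1]
grip_width: 0.002
grip_force: 4.8
time_s: 12.35
eef_pos: [554.6, 57.9, 69.7]
ee_rot: [0.004, 0.126, 0.992, 0.0]
force: [-1.0, -0.2, 20.9]
grip_width: -0.004
grip_force: 11.0
time_s: 12.85
eef_pos: [475.0, 78.0, 163.6]
ee_rot: [0.003, 0.126, 0.992, 0.0]
force: [0.5, 0.4, 0.1]
grip_width: -0.001
grip_force: 0.0
time_s: 13.25
eef_pos: [366.4, 106.1, 161.6]
ee_rot: [0.0, 0.125, 0.992, -0.0]
force: [0.4, -0.2, 0.7]
grip_width: -0.001
grip_force: 0.0
t 13.35 pos [368.9 105.4 161.8] F [ 0.9 -1.   1.1] g -0.001 0.0 xt [-0.968  0.249 -0.002] zt [ 0.002 -0.    -1.   ]
```

View pics/t3.png

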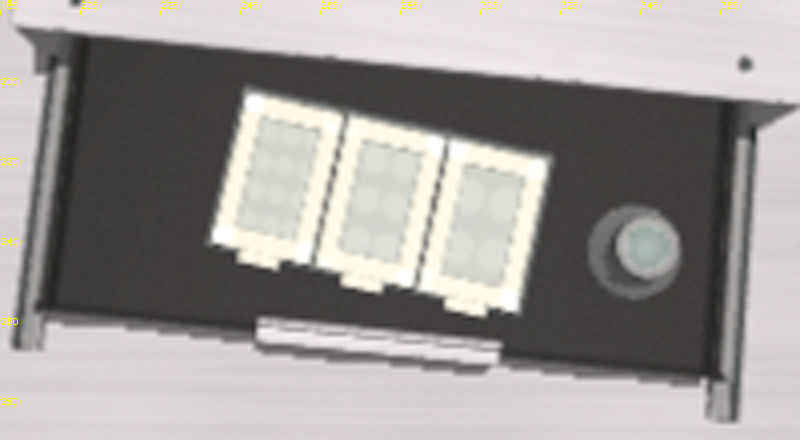

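View pics/s3.png

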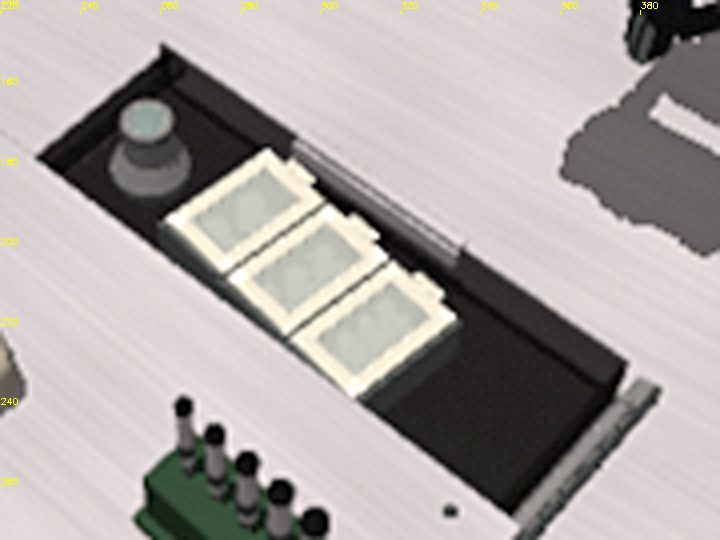

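The pictures show all three lids flat and the loupe upright at top px (345,242). The finger strip's middle is at px (279,266). Next I move to the panel to push it.

```bash
python3 - <<'E'
from h import *
T=lambda x,y:(185+x/4,180+y/4)
print("strip z59",onz("top",*T(257,322),59),onz("top",*T(501,345),59))
go((440,-2,160),(440,-2,53))
E
```

```text
strip z59 [500.7  64.8  59. ] [488.6 -75.2  59. ]
t 13.35 pos [368.9 105.4 161.8] F [ 0.9 -1.   1.1] g -0.001 0.0 xt [-0.968  0.249 -0.002] zt [ 0.002 -0.    -1.   ]
  to [440.  -2. 160.] tool shift mm [-95.6 -86.3   2. ]
  to [440.  -2.  53.] tool shift mm [  0.2  -0.  107. ]
```

```bash

python3 -m jog '[[-0.031,-0.029,0.002,0,0,0,0],[-0.032,-0.029,0,0,0,0,0],[-0.032,-0.029,0,0,0,0,0],[0,0,0.03,0,0,0,0],[0,0,0.035,0,0,0,0]]' >/dev/null
python3 -m jog '[[0,0,0.03,0,0,0,0],[0,0,0.012,0,0,0,0],[-0.01,0.0015,0,0,0,0,0],[-0.01,0.0015,0,0,0,0,0],[-0.005,0.001,0,0,0,0,0]]'
python3 -m jog '[[-0.004,0.001,0,0,0,0,0],[-0.004,0.001,0,0,0,0,0],[-0.004,0.001,0,0,0,0,0],[-0.004,0.001,0,0,0,0,0],[-0.004,0.001,0,0,0,0,0]]'
python3 -m jog '[[-0.006,0.001,0,0,0,0,0],[-0.008,0.001,0,0,0,0,0],[-0.01,0.0015,0,0,0,0,0],[-0.01,0.0015,0,0,0,0,0],[-0.01,0.0015,0,0,0,0,0]]'
```

```text
time_s: 14.35
eef_pos: [465.8, -5.3, 53.2]
ee_rot: [0.001, 0.126, 0.992, -0.0]
force: [-0.4, 0.4, 0.3]
grip_width: -0.0
grip_force: 0.0
time_s: 14.85
eef_pos: [483.9, -4.7, 52.3]
ee_rot: [-0.001, 0.125, 0.992, -0.0]
force: [-2.0, -2.0, 0.8]
grip_width: -0.001
grip_force: 1.3
time_s: 15.35
eef_pos: [529.0, -9.2, 52.2]
ee_rot: [-0.0, 0.126, 0.992, 0.0]
force: [-2.5, 2.2, 1.4]
grip_width: 0.002
grip_force: 1.4
```

```bash

python3 -m jog '[[-0.01,0.0015,0,0,0,0,0],[-0.01,0.0015,0,0,0,0,0],[-0.01,0.0015,0,0,0,0,0],[-0.01,0.0015,0,0,0,0,0],[-0.008,0.001,0,0,0,0,0]]'
python3 -m jog '[[-0.006,0.001,0,0,0,0,0],[-0.005,0.001,0,0,0,0,0],[-0.004,0.0005,0,0,0,0,0],[-0.004,0.0005,0,0,0,0,0],[-0.004,0.0005,0,0,0,0,0]]'
python3 -c "
from h import *
crop('top',185,80,200,150,4,'t4.png');go()"
```

```text
time_s: 15.85
eef_pos: [577.3, -14.3, 52.1]
ee_rot: [-0.0, 0.126, 0.992, 0.0]
force: [-2.4, 2.0, 2.0]
grip_width: -0.004
grip_force: 1.5
time_s: 16.35
eef_pos: [599.8, -16.9, 52.2]
ee_rot: [-0.0, 0.126, 0.992, 0.0]
force: [-2.1, 2.4, -0.5]
grip_width: 0.005
grip_force: 1.3
t 16.4 pos [600.6 -17.1  52.4] F [-0.1  0.6  0.2] g -0.001 0.3 xt [-0.968  0.249 -0.001] zt [ 0.001 -0.    -1.   ]
```

View pics/t4.png

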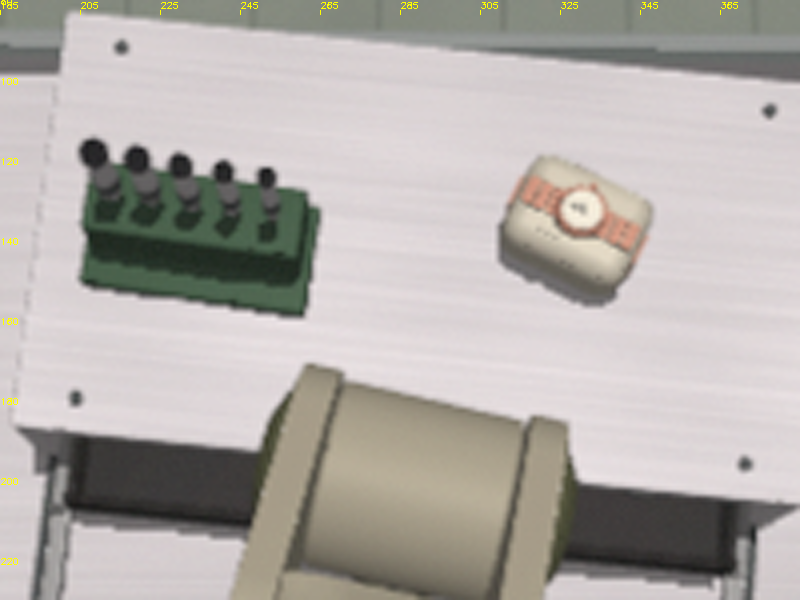

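The panel edge is at px (203,207), just short of the roof edge. The watch and stand are clear of the wrist. I'll push on to the stop.

```bash

python3 -m jog '[[-0.004,0.0005,0,0,0,0,0],[-0.004,0.0005,0,0,0,0,0],[-0.003,0.0005,0,0,0,0,0],[-0.002,0.0005,0,0,0,0,0],[-0.002,0,0,0,0,0,0]]'
python3 -m jog '[[-0.002,0,0,0,0,0,0],[-0.001,0,0,0,0,0,0],[-0.001,0,0,0,0,0,0],[-0.001,0,0,0,0,0,0],[0,0,0,0,0,0,0]]'
```

```text
time_s: 16.9
eef_pos: [614.9, -18.7, 52.3]
ee_rot: [0.0, 0.126, 0.992, 0.0]
force: [-1.7, 1.9, 1.0]
grip_width: -0.001
grip_force: 1.3
time_s: 17.4
eef_pos: [618.7, -19.7, 52.2]
ee_rot: [-0.001, 0.125, 0.992, 0.0]
force: [-7.4, 2.9, 3.7]
grip_width: 0.0
grip_force: 4.0
```

```bash

python3 -m jog '[[-0.001,0,0,0,0,0,0],[-0.001,0,0,0,0,0,0],[0,0,0,0,0,0,0]]'
python3 -m jog '[[-0.001,0,0,0,0,0,0],[-0.001,0,0,0,0,0,0],[0,0,0,0,0,0,0]]'
```

```text
time_s: 17.7
eef_pos: [618.9, -19.6, 52.1]
ee_rot: [-0.004, 0.125, 0.992, 0.0]
force: [-17.7, 5.1, 10.3]
grip_width: -0.0
grip_force: 9.0
time_s: 18.0
eef_pos: [619.2, -19.6, 52.1]
ee_rot: [-0.006, 0.125, 0.992, 0.0]
force: [-27.3, 5.6, 17.2]
grip_width: -0.001
grip_force: 14.3
```

At the stop: the force climbs to 27 N with no more travel. Backing off to check.

```bash

python3 -m jog '[[0.01,-0.0015,0,0,0,0,0],[0.03,-0.004,0,0,0,0,0],[0.04,0,0,0,0,0,0],[0.045,0,0,0,0,0,0],[0.045,0,-0.02,0,0,0,0]]'
python3 -m jog '[[0.045,0,-0.04,0,0,0,0],[0.03,0,-0.04,0,0,0,0],[0,0,0,0,0,0,0]]'
python3 -c "
from h import *
crop('top',185,80,200,150,4,'t5.png');go()"
```

```text
time_s: 18.5
eef_pos: [455.1, 16.2, 71.1]
ee_rot: [-0.001, 0.126, 0.992, -0.0]
force: [-0.3, -0.2, 0.8]
grip_width: -0.001
grip_force: 0.0
time_s: 18.8
eef_pos: [392.2, 33.0, 150.1]
ee_rot: [0.005, 0.125, 0.992, -0.001]
force: [0.3, -0.3, -0.2]
grip_width: -0.002
grip_force: 0.0
t 18.85 pos [392.9  32.7 148.1] F [ 0.5  0.5 -1. ] g 0.002 0.0 xt [-0.969  0.249 -0.008] zt [ 0.007 -0.002 -1.   ]
```

View pics/t5.png

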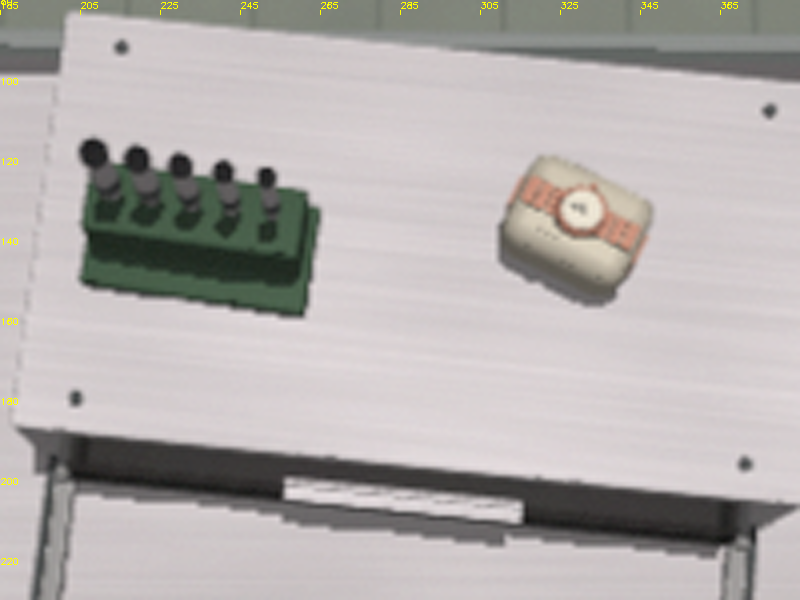

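The tray is in, with its strip at px (256-315, 200-207). Watch and stand are unmoved. Checking the gap numerically.

```bash
python3 - <<'E'
from h import *
X=np.array([.995,-.096,0])
T=lambda x,y:(185+x/4,80+y/4)
a=[onz("top",*T(15,427),100),onz("top",*T(798,505),100)]
s=[onz("top",*T(285,500),59),onz("top",*T(522,522),59)]
print("roof front",a,np.mean(a,0)@X,"strip front",s,np.mean(s,0)@X)
E
```

```text
roof front [array([664.2, 201.6, 100. ]), array([ 622.8, -239.5,  100. ])] 642.1017 strip front [array([629.6,  50.6,  59. ]), array([617.6, -88.2,  59. ])] 622.2868
```

Gap to the strip front is 19.8 mm, against 20 mm expected when shut, so the tray is fully in.

```bash
python3 -c "
from rig import finish_job
print(finish_job())"
```

```text
the job is handed in; nothing more can be done
None
```

The job is handed in: the loupe stands upright in the tray, all three lids were pressed home before the tray was pushed to its stop, and the watch and screwdriver stand are where they were; the tester was never approached, at about 19 s of the 61 s allowed.

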